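Make the bench spice mill safe, hang its screens to dry and close its throat

ROBOT

A 7-joint arm with a two-finger parallel gripper is mounted at the origin on a cart in front of the work surface, level with it; the furniture and walls round the work are solid. World frame = base frame: x ahead of the robot, y to its left, z up, the work surface at z = 0. Lengths are in m, angles in rad, forces in N, time in s.
With the tool pointing down it reaches from about 0.425 to 0.875 m from the base axis. Payload 4.7 kg.
Tool frame: the origin (TCP) lies at the very end of the fingers, on their centre line; the grasp point (between the pads) lies 19 mm behind it; z points along the fingers, y is the line along which they close (so a half turn about z gives the same grasp; the last joint's range is limited). The gripper opens to 87 mm and grips with 3 to 60 N. Pads are 19 mm wide; open, the fingers measure 117 mm over their backs; the gripper's body (75 mm by 190 mm) begins 51 mm behind the grasp point.
Start: joints at [1.311, 0.321, -0.07, 1.45, 0.023, 1.371, -0.057], TCP at [0.176, -0.626, 0.223] pointing down, gripper open.
Joint ranges: [-2.86, 2.86], [-0.3, 2.09], [-1.38, 1.24], [0.06, 2.45], [-1.56, 4.7], [0.09, 2.05], [-2.69, 2.69]. Speed limits (rad/s): [2.57, 2.57, 3.14, 3.14, 3.14, 3.14, 3.14].

INTERFACE

Orientations are given as a rotation vector (axis times angle).
In Python, from bench import ctrl gives the robot as it stands.
- The arm moves only by the shell command python3 -m jog 'ROWS' [FORCE]. ROWS is JSON, a list that holds one entry, the list of rows, each a list of 7 numbers: the shift along the tool's x, y, z in mm, then the turn, a rotation vector about the tool's x, y, z in degrees, then the finger opening in mm, from 0 to 87. A call has 1 to 10 rows; each row is the pose to reach, as a shift and turn from the pose commanded when the call began, along the tool's axes at that moment; what a row does not reach only later rows make up. A row lasts 1/10 s, in which the tool goes at most 50 mm and 8.59 degrees, less where a joint would pass 70% of its speed; a pose out of reach is approached as far as the arm can. A call with a gripper value outside its range is refused whole. The fingers move at their own pace and stop on an object; FORCE is the grip in N (left out, the last holds). Time passes only in rows, so rows that repeat a pose let the fingers close. It gives the time, the measured TCP pose, the force, the opening and the grip force at its end, in the units of the state.
- ctrl.get_state(): the state, without advancing time (a new reading comes with each control period).
- ctrl.get_image(name): name is "scene" or "top"; returns a dict with "image" (384x512x3 uint8, red, green, blue), "depth" (384x512 float32, m along the optical axis (not along the pixel's ray), 0 where there is no reading), "fov_y" (degrees; the focal length in pixels is half the picture's height over the tangent of half this angle, whatever the lens; pixels are square), "cx", "cy" (the principal point, pixels), "rvec" (rotation vector, rad) and "tvec" (3), from world to camera coordinates, as OpenCV has them. Camera axes: x right, y down, z forward; pixel columns grow to the right and rows downward; lengths in m; the calibration is good to about 2 mm. A picture is of the moment at which its call begins.
- ctrl.close_job(): hands the job in; it is judged then, once.
The state is a dict: "time": time; "joint_positions": joint angles; "qd": joint speeds; "joint_torque": joint torques, N m; "position": TCP position; "tool_rot": TCP orientation; "ft_force": force on the tool from outside, world axes, zero at the start; "torque": the same for the moment, N m; "grip_width": opening from 0.0 (shut) to 1.0 (fully open); "grip_force": force on a finger pad.
Only numpy, scipy, OpenCV 4.12 (cv2) and the standard library are available. Lean on these libraries where they do the work, as an engineer would, in place of code of your own. Each camera call takes 0.05 s, during which the arm holds its last target. There are 200 camera calls.

TASK

The spice mill has just been washed out and stands ready to run with its throat open: first push its red mushroom stop in until it latches, so that it cannot start. With the stop in, hang every arched sieve screen that is out on the worktop over the drying bar (astride it, side by side, let go of) and screw the black cap fully home on the mill's throat. Then turn the stop's head clockwise so that it springs out again and the mill is ready for use; leave the lemon and the jars on the worktop where they are.

Things in the scene. Friction and masses are not known exactly. Their poses are not given: they have to be found in the camera images.
- mill: Bench spice mill, fixed, left or right of the rack: white base 140 (x) x 280 (y) x 44 mm; on it at +y a steel grinding chamber 116 mm across with the threaded throat on top, at -y a white motor housing 112 x 118 mm with the red stop on top. Both tops (the deck) are 105 mm above the worktop. Origin on the worktop under the middle of the base; z up.
- throat (a point): Centre of the throat's rim, 32 mm above the deck, at y +66 mm in the mill's frame; point axes = mill axes. The neck is a 44 mm core whose top 6 mm taper to 36 mm, with a coarse right-handed three-start thread, 53 mm over the thread, 24 mm lead a turn. Above the thread are flat crowns, 10 mm below the rim, with three entry gaps.
- entry (a point): One entry gap of the thread, at its middle, 10 mm below the rim, 25 mm from the axis towards the mill's +x; the others are 120 degrees away either way (white marks on the chamber). Gaps are 50 degrees wide. On the crown at each gap's counter-clockwise edge stands a 4 mm stop: a cap resting on the crowns jams turned clockwise, but turned back (counter-clockwise) its lugs reach the gaps.
- stop (a joint): How far the red mushroom stop is pushed in, m: 0 = out, 0.007 = in and latched. Pushing straight down takes about 9 N at first, less farther in; past 4.5 mm it snaps to 7 mm and stays; let go of before that, it springs back out.
- stop_knob (a joint): Turn of the stop's head, rad: 0 at rest, grows clockwise seen from above, up to 1.0; a light spring (up to 0.05 N m) turns it back. With the stop latched, about 0.6 rad lifts it off its latch: turn it 0.8 rad or more and let go, and it springs out.
- stop_top (a point): Centre of the top of the stop's red head, 40 mm across and 16 mm thick (white turn arrows on top), at y -70 mm in the mill's frame. Out, its top is 45 mm above the deck, latched 38 mm. Under the head a black collar 33 mm across rises 20 mm from the deck, so fingers can straddle the head.
- cap: Loose black ribbed screw cap, 64 mm across, 40 mm high, about 0.15 kg, standing on its open side; the upper 14 mm are solid. Origin at the centre of its underside, z up. On the throat its origin is 10 mm below the rim with the lugs resting on the crowns, about 17 mm below it once dropped into the entry gaps, and 25.7 mm below it when fully home.
- cap_dot (a point): One of three white dots on the cap's top, 24.5 mm from its axis towards the cap's +x, the others 120 degrees away either way. Under each dot, inside the lower edge, is a lug about 20 degrees wide. From an entry gap the cap needs about 125 degrees clockwise to be down and up to 155 to be tight, sinking 24 mm a turn.
- rack: Steel drip tray 120 (x) x 330 (y) x 14 mm, fixed, with a horizontal drying bar along its y axis between two posts at y = +-155 mm. Origin on the worktop under the tray's middle.
- bar_mid (a point): Middle of the drying bar, on its axis, 130 mm above the worktop; bar 12 mm thick, along the rack's y; point axes = rack axes. Room for four screens side by side (centres at y -105, -35, +35, +105 mm).
- screen_a: Loose arched sieve screen with coarse round holes, rigid perforated steel like a short tunnel (absent in some starts): 52 mm wide (x), 52 mm long (y, the tunnel's axis), 70 mm high, walls 3 mm, inner width 46 mm, straight sides for the lower 44 mm; 0.12 kg, bottom-heavy. Stands on its two long edges; origin between these edges, z up to the crown.
- screen_a_crown (a point): Middle of the underside of screen_a's crown, 67 mm above its origin; lies 6 mm above the bar's axis when hung.
- screen_b: Loose arched sieve screen with medium holes, rigid perforated steel like a short tunnel (absent in some starts): 52 mm wide (x), 52 mm long (y, the tunnel's axis), 70 mm high, walls 3 mm, inner width 46 mm, straight sides for the lower 44 mm; 0.12 kg, bottom-heavy. Stands on its two long edges; origin between these edges, z up to the crown.
- screen_b_crown (a point): Middle of the underside of screen_b's crown, 67 mm above its origin; lies 6 mm above the bar's axis when hung.
- screen_c: Loose arched sieve screen with fine holes, rigid perforated steel like a short tunnel (absent in some starts): 52 mm wide (x), 52 mm long (y, the tunnel's axis), 70 mm high, walls 3 mm, inner width 46 mm, straight sides for the lower 44 mm; 0.12 kg, bottom-heavy. Stands on its two long edges; origin between these edges, z up to the crown.
- screen_c_crown (a point): Middle of the underside of screen_c's crown, 67 mm above its origin; lies 6 mm above the bar's axis when hung.
- screen_d: Loose arched sieve screen with very fine holes, rigid perforated steel like a short tunnel (absent in some starts): 52 mm wide (x), 52 mm long (y, the tunnel's axis), 70 mm high, walls 3 mm, inner width 46 mm, straight sides for the lower 44 mm; 0.12 kg, bottom-heavy. Stands on its two long edges; origin between these edges, z up to the crown.
- screen_d_crown (a point): Middle of the underside of screen_d's crown, 67 mm above its origin; lies 6 mm above the bar's axis when hung.
- lemon: Lemon, 73 x 56 x 57 mm, loose on the worktop away from the work; to be left alone. Origin at the centre of its underside.
- pepper_jar: Small glass jar of mixed peppercorns with a dark red lid, 46 mm across, 99 mm high, loose on the worktop away from the work; to be left alone. Origin at the centre of its underside.
- rice_jar: Small glass jar of pale rice with a yellow lid, 53 mm across, 99 mm high, loose on the worktop away from the work; to be left alone. Origin at the centre of its underside.
- salt_jar: Squat jar with a yellow label and white lid, 65 mm across, 59 mm high, loose on the worktop away from the work; to be left alone. Origin at the centre of its underside.
Things that resemble listed ones, but are neither listed nor needed, are in the scene too. What is shaped like the cap but purple or turquoise is not meant.

How it is judged:
By the outcome, as a careful person would: the job done as asked, in the order asked, and still so for the second after the job is handed in, with the robot touching nothing.
Of screen_a, screen_b, screen_c, screen_d only 2 to 4 are there at a start; the rules pass over those that are not, and their reading is None.
At some moment in a run one of screen_a, screen_b, screen_c, screen_d may be knocked a few centimetres aside while the robot is not near it.
It also fails if it takes over 210 s, if anything falls off the work surface, if the arm or the gripper's body presses on something with over 40 N, if the wrist force passes 120 N, or if a joint passes its speed limit or range.

## Working session

There is one attempt and no reset: what is moved stays moved. The work goes in short steps, Python scripts to look and compute and a shell command to move; the robot and the scene stay as the last step left them, time stands still between calls to the robot, and variables do not carry over. Pictures are saved under pics/ and viewed, at most 14 in all, crops included, and the job is handed in when it is done.

```bash
ls; mkdir -p pics; cat > h.py <<'E'
import numpy as np,cv2
from scipy.spatial.transform import Rotation as R
from bench import ctrl
def grab(n):
    d=ctrl.get_image(n);im=d['image'];D=d['depth'];h,w=D.shape
    f=h/2/np.tan(np.radians(d['fov_y'])/2)
    Rm=R.from_rotvec(np.ravel(d['rvec'])).as_matrix();t=np.ravel(d['tvec'])
    u,v=np.meshgrid(np.arange(w),np.arange(h))
    P=np.stack([(u-d['cx'])/f*D,(v-d['cy'])/f*D,D],-1)
    W=(P-t)@Rm; W[D==0]=np.nan
    return im,W,(Rm,t,f,d['cx'],d['cy'])
def save(im,fn,box=None,s=1):
    if box: x0,y0,x1,y1=box; im=im[y0:y1,x0:x1]
    im=cv2.resize(im,None,fx=s,fy=s,interpolation=cv2.INTER_CUBIC)
    cv2.imwrite('pics/'+fn,im[...,::-1])
def proj(p,c):
    Rm,t,f,cx,cy=c; q=Rm@np.array(p)+t; return f*q[0]/q[2]+cx,f*q[1]/q[2]+cy
def st():
    s=ctrl.get_state();print(s['time'],np.round(s['position'],4),'rot\n',np.round(R.from_rotvec(s['tool_rot']).as_matrix(),3),'F',np.round(s['ft_force'],1),s['grip_width'],s['grip_force'],'j',np.round(s['joint_positions'],2));return s
E
python3 - <<'E'
from h import *
a,W,c=grab('scene');b,W2,c2=grab('top')
save(a,'s1.png',s=1.5);save(b,'t1.png',s=1.5)
for C in(c,c2):print(-C[0].T@C[1],C[2])
st()
E
```

```text
pics
[-0.28708426  0.8013935   1.14351175] 415.70858872899566
[ 0.34899066 -0.0024954   1.29883613] 346.9970923518924
0.1 [ 0.1755 -0.6253  0.2216] rot
 [[ 0.963  0.27  -0.001]
 [ 0.27  -0.963  0.002]
 [-0.    -0.002 -1.   ]] F [ 0.9 -0.4  0.3] 1.001987276484103 0.0 j [ 1.31  0.32 -0.07  1.45  0.02  1.37 -0.06]
```

View pics/s1.png

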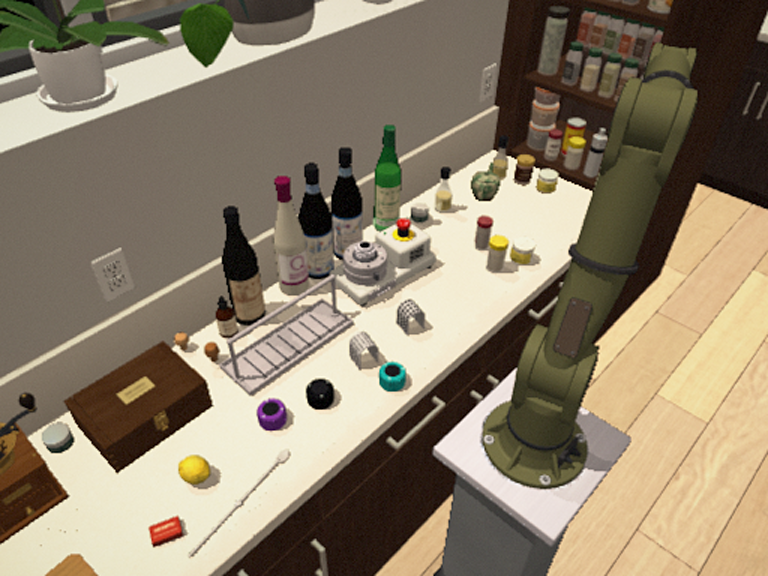

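View pics/t1.png

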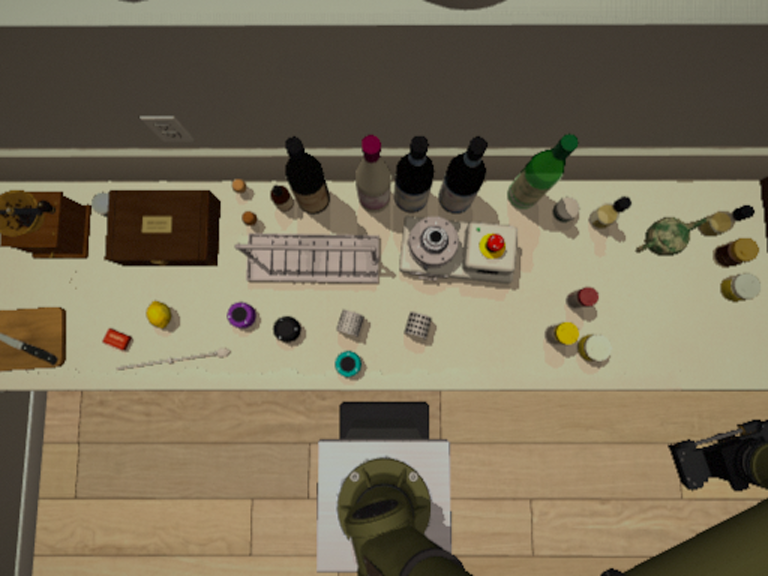

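The scene view shows the rack, with the mill to its right and the red stop at (404,226). The top view at 1.5x shows:
- **Cap candidates:** black at (287,329), purple at (241,316), turquoise at (348,364). I choose black.
- **Screens:** two, at (350,323) and (418,324).
- **Stop:** the red head at (495,243). The red object at (117,339) is not a stop.

Next is one close crop to check these, plus measurements.

```bash
python3 - <<'E'
from h import *
b,W,c=grab('top')
save(b,'t2.png',(150,130,360,260),3.8)
def blob(n,m,top=0.004):
    P=W[m];print(n,len(P),'mean',P.mean(0).round(4),'min',P.min(0).round(3),'max',P.max(0).round(3));return P
hsv=cv2.cvtColor(b,cv2.COLOR_RGB2HSV);v,u=np.mgrid[:384,:512]
def box(x0,y0,x1,y1):return(u>=x0)&(u<x1)&(v>=y0)&(v<y1)&(~np.isnan(W[...,0]))
red=((hsv[...,0]<8)|(hsv[...,0]>172))&(hsv[...,1]>150)&box(310,140,350,180)
P=blob('red',red)
P=P[P[:,2]>P[:,2].max()-.006];print(P.mean(0))
for n,B,z in [('cap',(175,200,210,235),.03),('scr1',(215,198,250,235),.06),('scr2',(262,198,295,235),.06),('scr1',(215,198,250,235),.02),('scr2',(262,198,295,235),.02),('throat',(270,140,312,175),.13),('deck',(264,135,350,190),.09),('bar',(150,150,262,190),.122)]:
    m=box(*B)&(W[...,2]>z)
    P=blob(n,m)
    xy=P[:,:2].astype(np.float32)*1000
    if len(P)>5:
        print('  rect',cv2.minAreaRect(xy),'zmed',np.median(P[:,2]))
        if n=='bar':
            s=P; print(np.polyfit(s[:,1],s[:,0],1))
print('chk deck z', np.nanmedian(W[162:168,335:340,2]))
E
```

```text
red 89 mean [ 0.6047 -0.2528  0.1493] min [ 0.588 -0.27   0.136] max [ 0.626 -0.236  0.158]
[ 0.60191115 -0.25436992  0.15379854]
cap 234 mean [0.417  0.2359 0.0391] min [0.385 0.207 0.031] max [0.447 0.266 0.045]
  rect ((416.8543701171875, 235.97645568847656), (60.0475959777832, 60.5200309753418), 43.691646575927734) zmed 0.03932389009763264
scr1 167 mean [0.4311 0.0814 0.0673] min [0.402 0.054 0.06 ] max [0.459 0.107 0.074]
  rect ((431.20074462890625, 81.76168060302734), (42.97574996948242, 53.96614456176758), 66.57657623291016) zmed 0.06796459772458473
scr2 166 mean [ 0.4252 -0.0823  0.0675] min [ 0.395 -0.107  0.06 ] max [ 0.456 -0.057  0.075]
  rect ((425.61431884765625, -83.25584411621094), (43.93256759643555, 51.55643081665039), 73.61272430419922) zmed 0.06774038124906201
scr1 221 mean [0.4293 0.08   0.0637] min [0.364 0.051 0.022] max [0.46  0.112 0.074]
  rect ((411.3302307128906, 87.49308776855469), (52.1805419921875, 92.91195678710938), 72.08182525634766) zmed 0.066071654739693
scr2 213 mean [ 0.4255 -0.0824  0.0644] min [ 0.395 -0.115  0.031] max [ 0.457 -0.053  0.075]

[... 162 characters left out ...]
1181  0.1367] min [ 0.597 -0.144  0.13 ] max [ 0.643 -0.099  0.143]
  rect ((620.1615600585938, -116.76509857177734), (41.90410232543945, 46.95183181762695), 44.99882125854492) zmed 0.1370583044103095
deck 1895 mean [ 0.6101 -0.1912  0.11  ] min [ 0.547 -0.315  0.09 ] max [ 0.716 -0.061  0.158]
  rect ((635.0675659179688, -184.41014099121094), (263.4447326660156, 156.87904357910156), 83.75569915771484) zmed 0.1055398331597432
bar 341 mean [0.5966 0.1776 0.1343] min [0.589 0.017 0.126] max [0.605 0.34  0.141]
  rect ((597.588134765625, 178.5493927001953), (322.6354675292969, 13.314337730407715), 89.16566467285156) zmed 0.13444439568133512
[0.01644109 0.59369939]
chk deck z 0.10535339770463514
```

View pics/t2.png

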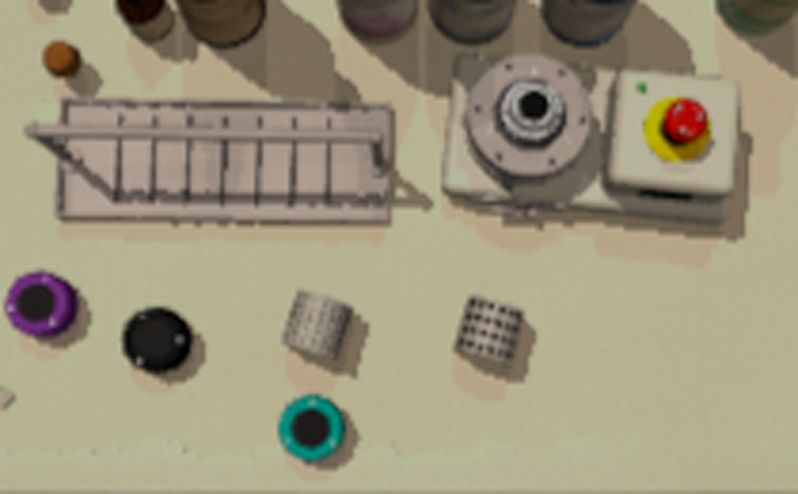

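The crop confirms the black cap is upright with white dots (crop about (157,340)), while the purple and turquoise ones are open-side-up decoys. The two screens are at crop (318,325) and (490,328), and the stop is at (687,120). Next I need the mill yaw, the dot angles and the obstacle clearance.

```bash
python3 - <<'E'
from h import *
for cam in('top','scene'):
    b,W,c=grab(cam)
    X,Y,Z=W[...,0],W[...,1],W[...,2]
    print(cam)
    # chamber / housing tops
    m=(abs(Z-.105)<.006)&(abs(X-.61)<.1)&(Y>-.34)&(Y<-.04)
    P=W[m]; 
    A=P[P[:,1]>-.175];print(' chamber circ',cv2.minEnclosingCircle(A[:,:2].astype(np.float32)*1000),len(A))
    B=P[P[:,1]<-.2];print(' housing',cv2.minAreaRect(B[:,:2].astype(np.float32)*1000),len(B))
    m=(abs(Z-.044)<.006)&(abs(X-.61)<.12)&(Y>-.36)&(Y<-.03)
    print(' base',cv2.minAreaRect(W[m][:,:2].astype(np.float32)*1000),m.sum())
    m=(abs(Z-.137)<.005)&(np.hypot(X-.62,Y+.117)<.035);print(' rim',W[m].mean(0),cv2.minEnclosingCircle(W[m][:,:2].astype(np.float32)*1000))
    # dots
    m=(np.hypot(X-.417,Y-.236)<.031)&(Z>.035)
    g=b.mean(-1); 
    mm=(m&(g>70)).astype(np.uint8); n,l=cv2.connectedComponents(mm)
    for i in range(1,n):
        q=W[l==i].mean(0); print(' dot',q.round(4),(l==i).sum(),g[l==i].max(),'ang',np.degrees(np.arctan2(q[1]-.236,q[0]-.417)).round(1))
    m=(Z>.17)&(Z<.45)&(X>.3)&(X<.85)&(Y>-.45)&(Y<.45)
    for y in np.arange(-.4,.45,.05):
        q=W[m&(abs(Y-y)<.025)]
        if len(q): print('  obs y%.2f minx %.3f maxz %.2f'%(y,q[:,0].min(),q[:,2].max()),end=';')
    print()
    if cam=='scene':
        u,v=map(int,proj((.417,.236,.03),c)); save(b,'cap1.png',(u-25,v-25,u+25,v+25),6)
E
```

```text
top
 chamber circ ((620.9111328125, -118.5660171508789), 57.935245513916016) 616
 housing ((605.6886596679688, -253.90048217773438), (114.96753692626953, 109.93911743164062), 84.1437759399414) 811
 base ((629.8055419921875, -197.02926635742188), (320.78082275390625, 197.85174560546875), 89.9156265258789) 798
 rim [ 0.62002505 -0.1183465   0.13637823] ((622.0211791992188, -119.2781753540039), 22.74851417541504)
 dot [0.4414 0.25   0.0362] 2 76.0 ang 29.9
 dot [0.4323 0.2625 0.0362] 1 71.33333333333333 ang 60.1
 dot [0.4139 0.265  0.0395] 5 101.66666666666667 ang 96.0
 dot [0.4174 0.2121 0.0418] 2 85.66666666666667 ang -89.0
 dot [0.3996 0.2616 0.0367] 1 128.66666666666666 ang 124.3
 dot [0.394  0.2488 0.0408] 4 115.0 ang 150.9
  obs y-0.40 minx 0.728 maxz 0.45;  obs y-0.35 minx 0.724 maxz 0.45;  obs y-0.30 minx 0.743 maxz 0.45;  obs y-0.25 minx 0.803 maxz 0.45;  obs y-0.20 minx 0.712 maxz 0.45;  obs y-0.15 minx 0.714 maxz 0.45;  obs y-0.10 minx 0.714 maxz 0.45;  obs y-0.05 minx 0.715 maxz 0.45;  obs y-0.00 minx 0.716 maxz 0.45;  obs y0.05 minx 0.716 maxz 0.45;  obs y0.10 minx 0.820 ma
[... 806 characters left out ...]
.0374] 3 142.0 ang 26.9
 dot [0.3949 0.2161 0.0368] 2 149.33333333333334 ang -138.1
 dot [0.3978 0.2501 0.0384] 2 118.0 ang 143.7
  obs y-0.40 minx 0.728 maxz 0.45;  obs y-0.35 minx 0.723 maxz 0.45;  obs y-0.30 minx 0.744 maxz 0.45;  obs y-0.25 minx 0.817 maxz 0.45;  obs y-0.20 minx 0.711 maxz 0.45;  obs y-0.15 minx 0.708 maxz 0.45;  obs y-0.10 minx 0.714 maxz 0.45;  obs y-0.05 minx 0.710 maxz 0.45;  obs y-0.00 minx 0.715 maxz 0.45;  obs y0.05 minx 0.717 maxz 0.45;  obs y0.10 minx 0.817 maxz 0.45;  obs y0.15 minx 0.712 maxz 0.45;  obs y0.20 minx 0.713 maxz 0.45;  obs y0.25 minx 0.815 maxz 0.45;  obs y0.30 minx 0.816 maxz 0.45;  obs y0.35 minx 0.816 maxz 0.45;  obs y0.40 minx 0.814 maxz 0.45;
```

```bash
cat > n.py <<'E'
import sys
from h import *
# target x y z(mm) yaw of tool y (deg) -> tool-axis shift mm and turn deg
a=[float(v) for v in sys.argv[1:]]
s=ctrl.get_state();Rm=R.from_rotvec(s['tool_rot']).as_matrix();p=s['position']
cur=np.degrees(np.arctan2(Rm[1,1],Rm[0,1]))
print('t%.1f pos'%s['time'],np.round(np.array(p)*1000,1),'yaw %.1f'%cur,'tilt',Rm[:2,2].round(3),'F',np.round(s['ft_force'],1),'M',np.round(s['torque'],2),'w%.1f gf%.1f'%(s['grip_width']*87,s['grip_force']),'j7 %.2f'%s['joint_positions'][6])
if a:
    d=np.array(a[:3])-np.array(p)*1000; t=Rm.T@d
    th=np.radians(a[3]) if len(a)>3 else np.radians(cur)
    y=np.array([np.cos(th),np.sin(th),0]);z=np.array([0,0,-1.]);T=np.stack([np.cross(y,z),y,z],1)
    print('ROW',t.round(1),np.degrees(R.from_matrix(Rm.T@T).as_rotvec()).round(1))
E
python3 -m jog '[[[514,-242,30,0,0,0,0],[514,-242,30,0,0,0,0],[514,-242,30,0,0,0,0],[514,-242,30,0,0,0,0],[514,-242,30,0,0,0,0],[514,-242,30,0,0,0,0],[514,-242,30,0,0,0,0],[514,-242,30,0,0,0,0],[514,-242,30,0,0,0,0],[514,-242,30,0,0,0,0]]]' 20
python3 n.py 605 -254 170 -74
```

```text
time: 1.25
position: [0.5543, -0.2975, 0.1962]
tool_rot: [3.112, 0.428, 0.0]
ft_force: [-0.6, -0.5, 0.8]
grip_width: 0.169
grip_force: 0.0
t1.2 pos [ 554.3 -297.5  196.2] yaw -74.3 tilt [ 0. -0.] F [-0.6 -0.5  0.8] M [-0.08 -0.02  0.01] w14.7 gf0.0 j7 -0.93
ROW [ 60.6 -28.3  26.2] [ 0.  -0.  -0.3]
```

```bash

python3 -m jog '[[[60,-28,16,0,0,0,0],[60,-28,16,0,0,0,0],[60,-28,26,0,0,0,0],[60,-28,26,0,0,0,0],[60,-28,26,0,0,0,0],[60,-28,26,0,0,0,0],[60,-28,26,0,0,0,0]]]'
python3 n.py 605 -254 151 -74
python3 - <<'E'
from h import *
b,W,c=grab('scene');u,v=map(int,proj((.605,-.254,.15),c));save(b,'stop.png',(u-60,v-60,u+60,v+40),5)
E
```

```text
time: 1.95
position: [0.6027, -0.2574, 0.1709]
tool_rot: [3.112, 0.425, 0.001]
ft_force: [0.2, 0.2, 0.2]
grip_width: 0.009
grip_force: 0.0
t1.9 pos [ 602.7 -257.4  170.9] yaw -74.5 tilt [ 0.001 -0.001] F [0.2 0.2 0.2] M [ 0.02 -0.04 -0.  ] w0.8 gf0.0 j7 -1.04
ROW [ 3.1 -2.7 19.9] [ 0.1 -0.  -0.5]
```

View pics/stop.png

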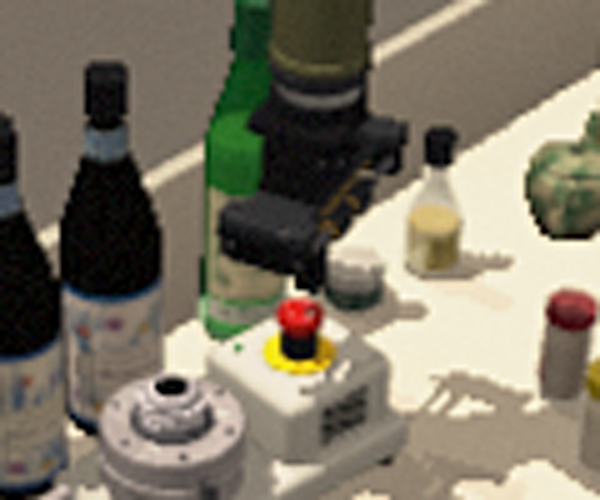

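The closed fingertips at about (312,280) hover just above the red head at (300,318), so I'll correct by 3 mm and push down.

```bash

python3 -m jog '[[[3,-3,12,0,0,0,0],[3,-3,18,0,0,0,0],[3,-3,21,0,0,0,0],[3,-3,23,0,0,0,0],[3,-3,25,0,0,0,0],[3,-3,27,0,0,0,0],[3,-3,28,0,0,0,0],[3,-3,29,0,0,0,0],[3,-3,29,0,0,0,0]]]'
python3 n.py
```

```text
time: 2.9
position: [0.6054, -0.2523, 0.1433]
tool_rot: [3.111, 0.428, 0.001]
ft_force: [-3.6, 1.6, 11.0]
grip_width: 0.001
grip_force: 5.2
t2.9 pos [ 605.4 -252.3  143.3] yaw -74.3 tilt [ 0.001 -0.001] F [-3.6  1.6 11. ] M [0.3  0.99 0.05] w0.1 gf5.2 j7 -1.05
```

```bash

python3 -m jog '[[[0,0,1.5,0,0,0,0],[0,0,2.5,0,0,0,0],[0,0,-20,0,0,0,0],[0,0,-60,0,0,0,87],[0,0,-90,0,0,0,87],[-100,40,-90,0,0,0,87],[-100,40,-90,0,0,0,87],[-100,40,-90,0,0,0,87]]]'
python3 - <<'E'
from h import *
for cam in('top','scene'):
    b,W,c=grab(cam);hsv=cv2.cvtColor(b,cv2.COLOR_RGB2HSV)
    m=((hsv[...,0]<8)|(hsv[...,0]>172))&(hsv[...,1]>150)&(np.hypot(W[...,0]-.605,W[...,1]+.254)<.03)
    if m.sum()>3:print(cam,m.sum(),np.median(W[m],0),np.percentile(W[m][:,2],[70,90,100]))
    X,Y,Z=W[...,0],W[...,1],W[...,2]
    for cx,cy in((.431,.081),(.4255,-.083)):
        m=(np.hypot(X-cx,Y-cy)<.06)&(Z>.06)
        print(cam,cv2.minAreaRect(W[m][:,:2].astype(np.float32)*1000),m.sum())
E
python3 n.py 431 81 160
```

```text
time: 3.7
position: [0.5142, -0.3246, 0.2312]
tool_rot: [3.11, 0.412, -0.006]
ft_force: [0.1, -1.5, -0.9]
grip_width: 0.377
grip_force: 0.0
top 80 [ 0.60550608 -0.25231766  0.1420358 ] [0.14344258 0.14497864 0.1475049 ]
top ((430.94512939453125, 80.43293762207031), (43.96099853515625, 51.601776123046875), 71.55905151367188) 170
top ((425.7466735839844, -82.39488983154297), (44.85316467285156, 52.460628509521484), 71.08222198486328) 170
scene 50 [ 0.59930897 -0.24485924  0.13853208] [0.14052086 0.14274147 0.14458272]
scene ((430.90557861328125, 84.3567123413086), (42.33434295654297, 54.180381774902344), 74.39983367919922) 122
scene ((424.9207763671875, -81.01118469238281), (44.08414840698242, 52.584659576416016), 74.97119903564453) 102
t3.8 pos [ 518.  -320.2  231.2] yaw -74.6 tilt [-0.001 -0.001] F [ 0.5  0.4 -0. ] M [ 0.05 -0.06  0.  ] w40.2 gf0.0 j7 -0.86
ROW [  22.7 -410.    70.7] [ 0.1  0.1 -0. ]
```

The stop is latched: its top now reads about 143 mm. Next I go to screen 1.

```bash

python3 -m jog '[[[22,-411,60,0,0,-86,87],[22,-411,60,0,0,-86,87],[22,-411,60,0,0,-86,87],[22,-411,60,0,0,-86,87],[22,-411,60,0,0,-86,87],[22,-411,60,0,0,-86,87],[22,-411,60,0,0,-86,87],[22,-411,60,0,0,-86,87],[22,-411,60,0,0,-86,87],[22,-411,60,0,0,-86,87]]]'
python3 n.py 431 82 110 72
```

```text
time: 4.8
position: [0.4289, 0.0897, 0.1709]
tool_rot: [-1.965, -2.45, -0.001]
ft_force: [-0.5, -0.6, 0.2]
grip_width: 0.998
grip_force: 0.0
t4.8 pos [428.9  89.7 170.9] yaw 12.5 tilt [-0.     0.001] F [-0.5 -0.6  0.2] M [-0.08 -0.09 -0.04] w86.8 gf0.0 j7 0.02
ROW [-8.   0.4 60.9] [  0.   -0.  -59.5]
```

```bash

python3 -m jog '[[[-8,0,60,0,0,-60,87],[-8,0,60,0,0,-60,87],[-8,0,60,0,0,-60,87],[-8,0,60,0,0,-60,87],[-8,0,60,0,0,-60,87],[-8,0,60,0,0,-60,87],[-8,0,60,0,0,-60,87],[-8,0,60,0,0,-60,87],[-8,0,60,0,0,-60,87],[-8,0,60,0,0,-60,87]]]'
python3 n.py 431 82 20 72
python3 - <<'E'
from h import *
b,W,c=grab('scene');u,v=map(int,proj((.431,.082,.08),c));save(b,'g1.png',(u-50,v-60,u+50,v+40),5)
X,Y,Z=W[...,0],W[...,1],W[...,2]
E
```

```text
time: 5.8
position: [0.4316, 0.077, 0.1111]
tool_rot: [-0.503, -3.101, -0.0]
ft_force: [0.6, -0.0, -0.9]
grip_width: 1.0
grip_force: 0.0
t5.8 pos [431.6  77.  111.1] yaw 71.6 tilt [-0.  0.] F [ 0.6 -0.  -0.9] M [ 0.09 -0.16  0.03] w87.0 gf0.0 j7 1.03
ROW [ 2.1  4.5 91.1] [ 0.  -0.  -0.4]
```

View pics/g1.png

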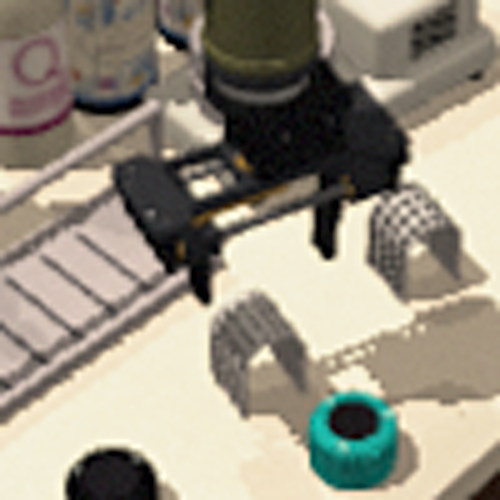

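The open fingers at (200,290) and (325,240) straddle the screen across its width, with its tunnel opening facing the camera. Descend and grip.

```bash

python3 -m jog '[[[2,4,50,0,0,0,87],[2,4,80,0,0,0,87],[2,4,91,0,0,0,87],[2,4,91,0,0,0,87],[2,4,91,0,0,0,45],[2,4,91,0,0,0,45],[2,4,91,0,0,0,45],[2,4,91,0,0,0,45],[2,4,91,0,0,0,45],[2,4,91,0,0,0,45]]]' 20
python3 n.py
python3 -m jog '[[[0,0,-30,0,0,0,45],[0,0,-80,0,0,0,45],[0,0,-130,0,0,0,45],[0,0,-170,0,0,0,45],[0,0,-170,0,0,0,45]]]'
python3 n.py 597 284 190 -1
```

```text
time: 6.85
position: [0.4315, 0.0808, 0.0206]
tool_rot: [0.501, 3.1, 0.0]
ft_force: [0.1, 0.1, 2.9]
grip_width: 0.602
grip_force: 19.7
t6.8 pos [431.5  80.8  20.6] yaw 71.6 tilt [ 0.001 -0.   ] F [0.1 0.1 2.9] M [ 0.18 -0.11  0.02] w52.4 gf19.7 j7 0.91
time: 7.35
position: [0.4345, 0.0812, 0.1956]
tool_rot: [0.5, 3.091, 0.001]
ft_force: [1.2, -0.5, -0.3]
grip_width: 0.598
grip_force: 19.8
t7.3 pos [434.5  81.2 195.6] yaw 71.6 tilt [ 0.01  -0.001] F [ 1.2 -0.5 -0.3] M [ 0.08 -0.18  0.03] w52.1 gf19.8 j7 1.09
ROW [-90.2 243.7   7.1] [ 0.5  0.4 72.6]
```

```bash

python3 -m jog '[[[-90,244,5,0,0,73,45],[-90,244,5,0,0,73,45],[-90,244,5,0,0,73,45],[-90,244,5,0,0,73,45],[-90,244,5,0,0,73,45],[-90,244,5,0,0,73,45],[-90,244,5,0,0,73,45],[-90,244,5,0,0,73,45],[-90,244,5,0,0,73,45],[-90,244,5,0,0,73,45]]]'
python3 n.py 599 284 88.6 -1
python3 - <<'E'
from h import *
b,W,c=grab('scene');u,v=map(int,proj((.6,.28,.17),c));save(b,'p1.png',(u-60,v-60,u+60,v+40),5)
E
```

```text
time: 8.35
position: [0.5925, 0.2838, 0.1829]
tool_rot: [-2.251, -2.19, 0.005]
ft_force: [-0.1, 0.0, -1.3]
grip_width: 0.602
grip_force: 19.8
t8.3 pos [592.5 283.8 182.9] yaw -1.6 tilt [-0.003 -0.001] F [-0.1  0.  -1.3] M [-0.02 -0.11 -0.05] w52.4 gf19.8 j7 -0.70
ROW [ 0.5  6.8 94.3] [-0.2  0.1 -0.6]
```

View pics/p1.png

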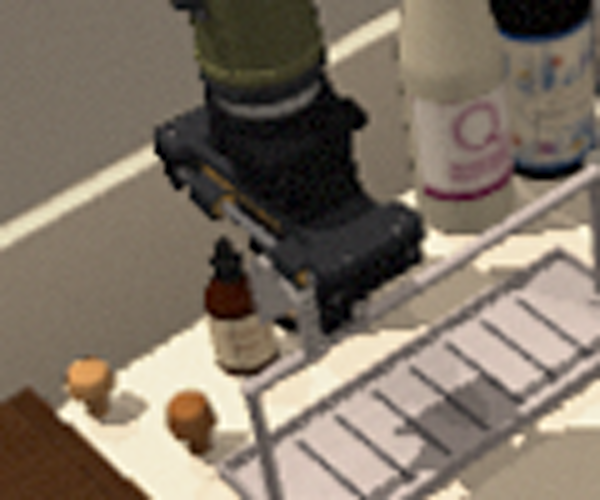

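The held screen is over the bar near its left end at crop (310,320), and the bar runs beneath it. Lower it.

```bash

python3 -m jog '[[[0,7,20,0,0,-1,45],[0,7,50,0,0,-1,45],[0,7,75,0,0,-1,45],[0,7,85,0,0,-1,45],[0,7,91,0,0,-1,45],[0,7,93,0,0,-1,45],[0,7,93,0,0,-1,45]]]'
python3 n.py
python3 -m jog '[[[0,0,1,0,0,0,45],[0,0,1,0,0,0,62],[0,0,1,0,0,0,62],[0,0,1,0,0,0,62],[0,0,1,0,0,0,75],[0,0,1,0,0,0,75]]]'
python3 n.py
python3 - <<'E'
from h import *
b,W,c=grab('scene');u,v=map(int,proj((.6,.28,.1),c));save(b,'p2.png',(u-60,v-60,u+60,v+40),5)
E
```

```text
time: 9.1
position: [0.6008, 0.284, 0.0928]
tool_rot: [2.228, 2.215, 0.002]
ft_force: [0.7, 0.5, -1.2]
grip_width: 0.597
grip_force: 19.8
t9.1 pos [600.8 284.   92.8] yaw -0.3 tilt [0.001 0.001] F [ 0.7  0.5 -1.2] M [ 0.03 -0.1   0.04] w51.9 gf19.8 j7 -0.71
time: 9.7
position: [0.6003, 0.2837, 0.0913]
tool_rot: [2.228, 2.214, 0.0]
ft_force: [-0.6, -0.3, -0.1]
grip_width: 0.806
grip_force: 0.0
t9.7 pos [600.3 283.7  91.3] yaw -0.4 tilt [ 0. -0.] F [-0.6 -0.3 -0.1] M [-0.03 -0.17 -0.  ] w70.1 gf0.0 j7 -0.71
```

View pics/p2.png

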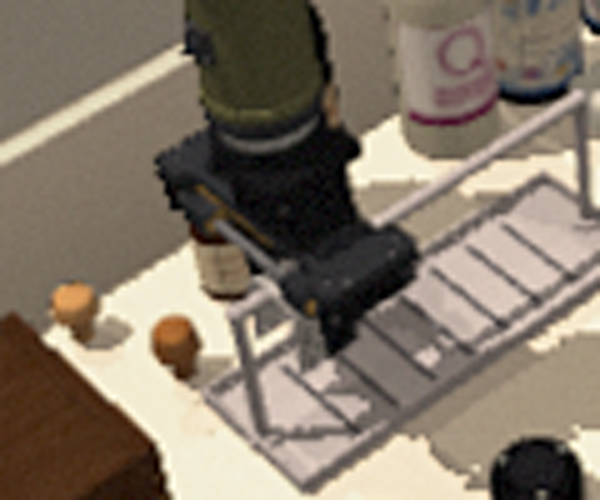

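The screen is released on the bar at crop (315,340), still straddled by the fingers. I'll open fully, lift, and check both screens.

```bash

python3 -m jog '[[[0,0,-15,0,0,0,85],[0,0,-50,0,0,0,87],[0,0,-95,0,0,0,87],[0,0,-120,0,0,0,87],[-150,-100,-120,0,0,0,87],[-250,-150,-120,0,0,-40,87],[-250,-150,-120,0,0,-40,87],[-250,-150,-120,0,0,-40,87],[-250,-150,-120,0,0,-40,87],[-250,-150,-120,0,0,-40,87]]]'
python3 - <<'E'
from h import *
b,W,c=grab('scene');u,v=map(int,proj((.6,.2,.1),c));save(b,'p3.png',(u-60,v-50,u+60,v+40),5)
for cam in('top','scene'):
    b,W,c=grab(cam)
    X,Y,Z=W[...,0],W[...,1],W[...,2]
    m=(abs(X-.598)<.04)&(abs(Y-.284)<.045)&(Z>.138)&(Z<.16);print('hung',m.sum(),W[m].mean(0) if m.any() else '',cv2.minAreaRect(W[m][:,:2].astype(np.float32)*1000))
    m=(abs(X-.43)<.08)&(abs(Y+.083)<.09)&(Z>.06)&(Z<.08)
    print(cam,cv2.minAreaRect(W[m][:,:2].astype(np.float32)*1000),m.sum())
E
python3 n.py 425.5 -82 110 72
```

```text
time: 10.75
position: [0.4622, 0.0561, 0.2126]
tool_rot: [1.405, 2.808, -0.001]
ft_force: [0.5, -0.6, 0.6]
grip_width: 1.0
grip_force: 0.0
hung 50 [0.59844867 0.27780039 0.13941206] ((599.8045043945312, 279.51104736328125), (74.5962905883789, 27.416284561157227), 81.0503158569336)
top ((425.13543701171875, -83.77326965332031), (43.08736038208008, 52.44638442993164), 75.56548309326172) 169
hung 27 [0.59719798 0.27820536 0.13905017] ((597.0848999023438, 281.2921142578125), (49.256195068359375, 17.98111343383789), 86.11713409423828)
scene ((426.5649719238281, -80.34644317626953), (45.92569351196289, 57.27232360839844), 75.56634521484375) 103
t10.9 pos [462.5  54.9 212.6] yaw 36.2 tilt [ 0.001 -0.003] F [0.4 0.3 0.4] M [ 0.06 -0.14  0.03] w86.8 gf0.0 j7 0.49
ROW [ -88.2 -110.8  103. ] [ -0.1   0.2 -35.8]
```

View pics/p3.png

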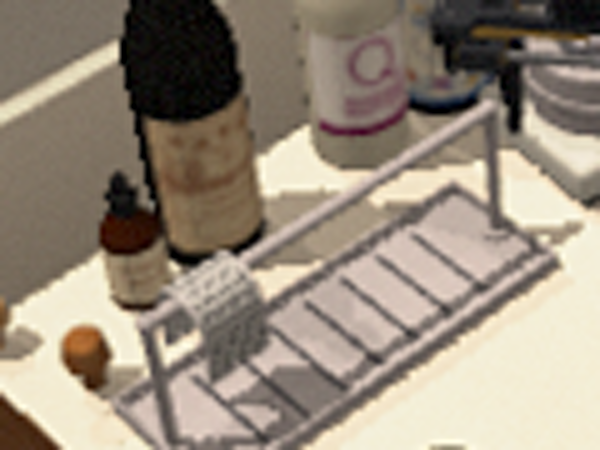

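The first screen hangs astride the bar at crop (222,310). The second is unmoved, at about (426,-82) with its width direction at 74°.

```bash

python3 -m jog '[[[-88,-111,60,0,0,-37,87],[-88,-111,80,0,0,-37,87],[-88,-111,103,0,0,-37,87],[-88,-111,103,0,0,-37,87],[-88,-111,103,0,0,-37,87],[-88,-111,103,0,0,-37,87],[-88,-111,103,0,0,-37,87]]]'
python3 n.py 425.5 -82 20 74
```

```text
time: 11.6
position: [0.4276, -0.0783, 0.1095]
tool_rot: [0.45, 3.108, -0.001]
ft_force: [0.1, 0.0, 0.9]
grip_width: 1.001
grip_force: 0.0
t11.6 pos [427.6 -78.3 109.5] yaw 73.5 tilt [ 0.001 -0.001] F [0.1 0.  0.9] M [ 0.08 -0.19  0.01] w87.1 gf0.0 j7 1.42
ROW [ 1.1 -4.1 89.5] [-0.   0.1 -0.5]
```

```bash

python3 -m jog '[[[1,-4,50,0,0,0,87],[1,-4,80,0,0,0,87],[1,-4,89,0,0,0,87],[1,-4,89,0,0,0,87],[1,-4,89,0,0,0,45],[1,-4,89,0,0,0,45],[1,-4,89,0,0,0,45],[1,-4,89,0,0,0,45],[1,-4,89,0,0,0,45],[1,-4,89,0,0,0,45]]]' 20
python3 n.py
python3 -m jog '[[[0,0,-30,0,0,0,45],[0,0,-80,0,0,0,45],[0,0,-130,0,0,0,45],[0,0,-170,0,0,0,45],[0,0,-170,0,0,0,45]]]'
python3 n.py 597 143.5 190 -1
```

```text
time: 12.6
position: [0.4243, -0.0832, 0.0199]
tool_rot: [0.45, 3.109, -0.001]
ft_force: [-0.1, 0.3, 2.9]
grip_width: 0.594
grip_force: 19.9
t12.6 pos [424.3 -83.2  19.9] yaw 73.5 tilt [ 0.    -0.001] F [-0.1  0.3  2.9] M [ 0.2  -0.1   0.01] w51.7 gf19.9 j7 1.36
time: 13.1
position: [0.4276, -0.0838, 0.1952]
tool_rot: [0.449, 3.099, -0.005]
ft_force: [1.1, -0.1, -1.8]
grip_width: 0.595
grip_force: 19.9
t13.1 pos [427.6 -83.8 195.2] yaw 73.5 tilt [ 0.01  -0.005] F [ 1.1 -0.1 -1.8] M [ 0.05 -0.18  0.02] w51.7 gf19.9 j7 1.47
ROW [-97.9 266.    5.9] [ 0.3  0.6 74.5]
```

```bash

python3 -m jog '[[[-98,266,5,0,0,74,45],[-98,266,5,0,0,74,45],[-98,266,5,0,0,74,45],[-98,266,5,0,0,74,45],[-98,266,5,0,0,74,45],[-98,266,5,0,0,74,45],[-98,266,5,0,0,74,45],[-98,266,5,0,0,74,45],[-98,266,5,0,0,74,45],[-98,266,5,0,0,74,45]]]'
python3 n.py 597 143.5 90 -1
```

```text
time: 14.1
position: [0.5926, 0.1445, 0.1822]
tool_rot: [-2.234, -2.206, 0.005]
ft_force: [0.1, -0.1, -1.4]
grip_width: 0.599
grip_force: 19.9
t14.1 pos [592.6 144.5 182.2] yaw -0.7 tilt [-0.004 -0.001] F [ 0.1 -0.1 -1.4] M [ 0.   -0.1   0.03] w52.1 gf19.9 j7 -0.43
ROW [-0.9  4.7 92.1] [-0.2  0.1  0.3]
```

```bash

python3 -m jog '[[[-1,5,20,0,0,0,45],[-1,5,50,0,0,0,45],[-1,5,75,0,0,0,45],[-1,5,85,0,0,0,45],[-1,5,91,0,0,0,45],[-1,5,92,0,0,0,45],[-1,5,92,0,0,0,45],[-1,5,92,0,0,0,62],[-1,5,92,0,0,0,62],[-1,5,92,0,0,0,62]]]'
python3 n.py
python3 -m jog '[[[0,0,0,0,0,0,85],[0,0,0,0,0,0,87],[0,0,-15,0,0,0,87],[0,0,-50,0,0,0,87],[0,0,-95,0,0,0,87],[0,0,-120,0,0,0,87],[-100,-100,-120,0,0,0,87],[-150,-150,-120,0,0,0,87],[-150,-150,-120,0,0,0,87]]]'
python3 - <<'E'
from h import *
b,W,c=grab('scene');u,v=map(int,proj((.55,.2,.1),c));save(b,'p4.png',(u-65,v-50,u+65,v+50),5)
for cam in('top','scene'):
    b,W,c=grab(cam)
    X,Y,Z=W[...,0],W[...,1],W[...,2]
    m=(np.hypot(X-.417,Y-.236)<.05)&(Z>.032)&(Z<.05)
    cc=cv2.minEnclosingCircle(W[m][:,:2].astype(np.float32)*1000);print(cam,cc,W[m].mean(0),m.sum())
    u,v=map(int,proj((.417,.236,.04),c)); save(b,'cap_%s.png'%cam,(u-22,v-22,u+22,v+22),9)
    g=b.astype(int).min(-1)
    cx,cy=cc[0][0]/1e3,cc[0][1]/1e3
    for i in sorted(zip(g[m],map(tuple,W[m].round(4))),reverse=True)[:14]:
        q=i[1];print(i[0],q,np.degrees(np.arctan2(q[1]-cy,q[0]-cx)).round(),round(1e3*np.hypot(q[1]-cy,q[0]-cx)))
a=cv2.imread('pics/cap_top.png');d=cv2.imread('pics/cap_scene.png');cv2.imwrite('pics/capb.png',np.hstack([a,d]))
E
python3 n.py 417 236 120 -19
```

```text
time: 15.1
position: [0.5989, 0.1433, 0.0932]
tool_rot: [2.23, 2.211, 0.0]
ft_force: [-0.0, 0.2, 0.9]
grip_width: 0.702
grip_force: 0.0
t15.1 pos [598.9 143.3  93.2] yaw -0.5 tilt [ 0.001 -0.001] F [-0.   0.2  0.9] M [-0.01 -0.15 -0.04] w61.1 gf0.0 j7 -0.46
time: 16.0
position: [0.4905, 0.0375, 0.2135]
tool_rot: [2.228, 2.213, 0.0]
ft_force: [1.6, -0.5, 1.1]
grip_width: 0.995
grip_force: 0.0
top ((417.51678466796875, 236.77313232421875), 31.128454208374023) [0.41711422 0.2359629  0.03935092] 233
118 (np.float64(0.3959), np.float64(0.25), np.float64(0.0397)) 149.0 25
117 (np.float64(0.3997), np.float64(0.2623), np.float64(0.033)) 125.0 31
99 (np.float64(0.3995), np.float64(0.2501), np.float64(0.0394)) 144.0 22
98 (np.float64(0.3887), np.float64(0.2462), np.float64(0.0395)) 162.0 30
96 (np.float64(0.396), np.float64(0.2578), np.float64(0.037)) 136.0 30
93 (np.float64(0.4069), np.float64(0.2655), np.float64(0.036)) 110.0 31
89 (np.float64(0.4173), np.float64(0.2098), np.float64(0.0444)) -90.0 27
87 (np.float64(0.3924), np.float64(0.2542), np.float64(0.036)) 145.0 31
83 (np.float64(0.446
[... 1004 characters left out ...]
p.float64(0.0367)) -77.0 29
129 (np.float64(0.439), np.float64(0.2213), np.float64(0.0387)) -35.0 29
128 (np.float64(0.435), np.float64(0.2158), np.float64(0.0372)) -48.0 29
126 (np.float64(0.4453), np.float64(0.248), np.float64(0.0355)) 19.0 31
126 (np.float64(0.4348), np.float64(0.2203), np.float64(0.0413)) -42.0 26
114 (np.float64(0.4439), np.float64(0.2444), np.float64(0.0388)) 13.0 29
108 (np.float64(0.4426), np.float64(0.2318), np.float64(0.0395)) -12.0 28
108 (np.float64(0.4148), np.float64(0.2111), np.float64(0.0394)) -92.0 27
t16.1 pos [490.1  35.2 213.6] yaw -0.8 tilt [ 0.001 -0.004] F [0.4 0.7 0.6] M [ 0.05 -0.16 -0.05] w87.0 gf0.0 j7 -0.14
ROW [200.2 -75.9  92.8] [ 0.1  0.2 18.2]
```

View pics/p4.png

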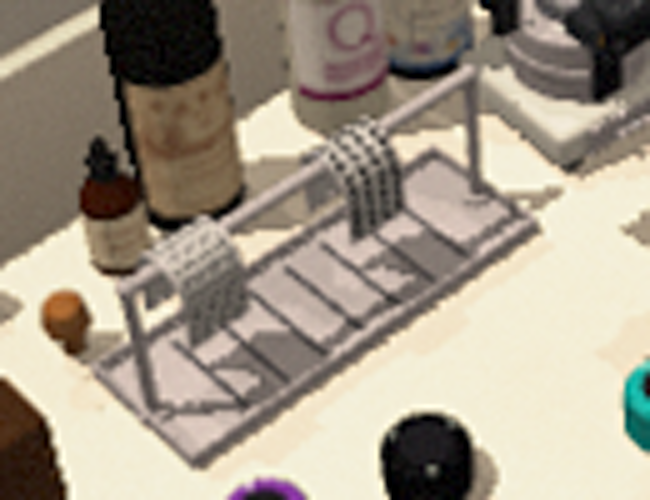

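View pics/capb.png

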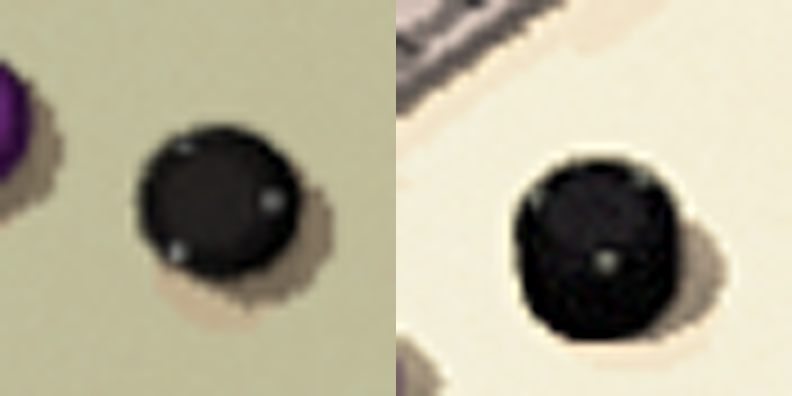

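Both screens hang astride the bar, at crop (200,280) and (365,175). In the top view the cap's dots are at (184,147), (271,200) and (177,252), so they point at about 28°, 148° and -90°. The gaps are at -6°, so the cap must turn -34°. I'll grip at yaw -21 and deliver at -55.

```bash

python3 -m jog '[[[200,-76,60,0,0,20,87],[200,-76,60,0,0,20,87],[200,-76,60,0,0,20,87],[200,-76,60,0,0,20,87],[200,-76,90,0,0,20,87],[200,-76,130,0,0,20,87],[200,-76,130,0,0,20,87],[200,-76,130,0,0,20,87]]]'
python3 n.py 417 236.5 10 -21
```

```text
time: 16.95
position: [0.4174, 0.2393, 0.0831]
tool_rot: [-2.58, -1.792, 0.001]
ft_force: [-0.6, 0.3, 1.1]
grip_width: 0.996
grip_force: 0.0
t16.9 pos [417.4 239.3  83.1] yaw -20.4 tilt [-0.001  0.   ] F [-0.6  0.3  1.1] M [ 0.01 -0.08 -0.07] w86.6 gf0.0 j7 -1.03
ROW [-2.8  0.7 73.1] [-0.1  0.   0.6]
```

```bash

python3 -m jog '[[[-3,1,40,0,0,1,87],[-3,1,65,0,0,1,87],[-3,1,73,0,0,1,87],[-3,1,73,0,0,1,87],[-3,1,73,0,0,1,55],[-3,1,73,0,0,1,55],[-3,1,73,0,0,1,55],[-3,1,73,0,0,1,55],[-3,1,73,0,0,1,55]]]' 40
python3 n.py
python3 -m jog '[[[0,0,-30,0,0,0,55],[0,0,-80,0,0,0,55],[0,0,-130,0,0,0,55],[0,0,-180,0,0,0,55],[0,0,-210,0,0,0,55],[0,0,-210,0,0,0,55]]]'
python3 n.py 620.5 -117.5 200 -55
```

```text
time: 17.85
position: [0.4178, 0.2355, 0.0102]
tool_rot: [2.595, 1.768, 0.001]
ft_force: [-0.5, -0.5, 5.6]
grip_width: 0.735
grip_force: 40.0
t17.9 pos [417.8 235.5  10.2] yaw -21.5 tilt [ 0.001 -0.001] F [-0.5 -0.5  5.6] M [-0.3  -0.11  0.02] w64.0 gf40.0 j7 -1.13
time: 18.45
position: [0.4192, 0.237, 0.2237]
tool_rot: [2.594, 1.767, 0.011]
ft_force: [0.6, -0.2, -1.3]
grip_width: 0.734
grip_force: 40.0
t18.4 pos [419.2 237.  223.7] yaw -21.5 tilt [0.007 0.001] F [ 0.6 -0.2 -1.3] M [-0.01 -0.08  0.04] w63.9 gf40.0 j7 -0.92
ROW [-256.3  316.9   24.7] [ 0.3 -0.3 33.5]
```

```bash

python3 -m jog '[[[-256,317,5,0,0,33,55],[-256,317,5,0,0,33,55],[-256,317,5,0,0,33,55],[-256,317,5,0,0,33,55],[-256,317,5,0,0,33,55],[-256,317,5,0,0,33,55],[-256,317,5,0,0,33,55],[-256,317,5,0,0,33,55],[-256,317,5,0,0,33,55],[-256,317,5,0,0,33,55]]]'
python3 n.py 620.5 -117.5 160 -55
python3 - <<'E'
from h import *
for cam in('top','scene'):
    b,W,c=grab(cam)
    X,Y,Z=W[...,0],W[...,1],W[...,2]
    m=(abs(Z-.105)<.005)&(np.hypot(X-.62,Y+.118)<.075)
    P=W[m][:,:2]; r=np.hypot(*(P-[.6205,-.118]).T)
    print(cam,cv2.minEnclosingCircle(P.astype(np.float32)*1000),m.sum())
u,v=map(int,proj((.62,-.118,.16),c));save(b,'m1.png',(u-60,v-50,u+60,v+50),5)
E
```

```text
time: 19.45
position: [0.6174, -0.1212, 0.2113]
tool_rot: [-2.992, -0.952, 0.007]
ft_force: [0.1, 0.6, -1.9]
grip_width: 0.733
grip_force: 40.0
t19.4 pos [ 617.4 -121.2  211.3] yaw -54.7 tilt [-0.005  0.001] F [ 0.1  0.6 -1.9] M [0.11 0.06 0.03] w63.8 gf40.0 j7 -0.91
ROW [ 4.9 -1.  51.3] [-0.2  0.2  0.3]
top ((580.2161865234375, -110.60868072509766), 21.921361923217773) 67
scene ((618.9241333007812, -118.13030242919922), 60.2147102355957) 284
```

View pics/m1.png

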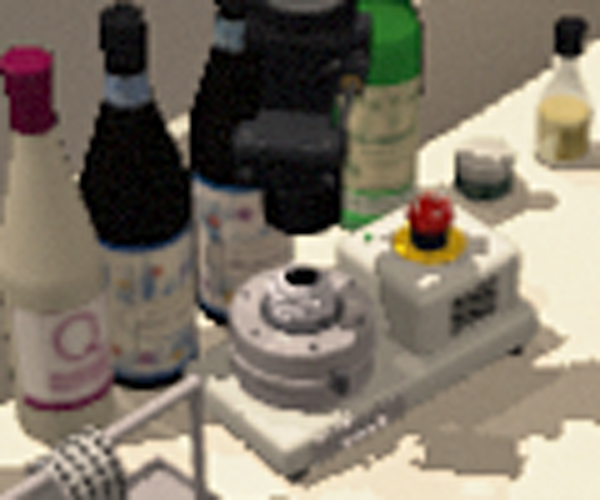

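The cap is held above the throat, whose rim is at crop (303,280), and the stop is still in. Descend carefully.

```bash

python3 -m jog '[[[4.8,-1,30,-0.2,0.2,0,55],[4.8,-1,50,-0.2,0.2,0,55],[4.8,-1,58,-0.2,0.2,0,55],[4.8,-1,58,-0.2,0.2,0,55],[4.8,-1,58,-0.2,0.2,0,55]]]'
python3 n.py 620.5 -117.7 140 -55
```

```text
time: 20.05
position: [0.622, -0.1144, 0.1575]
tool_rot: [2.988, 0.959, 0.008]
ft_force: [1.8, 0.4, -1.8]
grip_width: 0.731
grip_force: 40.0
t20.1 pos [ 622.  -114.4  157.5] yaw -54.4 tilt [ 0.006 -0.002] F [ 1.8  0.4 -1.8] M [-0.03 -0.03 -0.04] w63.6 gf40.0 j7 -0.93
ROW [-3.2  1.7 17.5] [ 0.3 -0.2  0.6]
```

```bash

python3 -m jog '[[[0,0,2,0,0,0,55],[0,0,2,0,0,0,55],[0,0,2,0,0,0,55],[0,0,2,0,0,0,55]]]'
python3 n.py 620.5 -117.7 140 -55
python3 -m jog '[[[0,0,2,0,0,0,55],[0,0,2,0,0,0,55]]]'
python3 n.py 620.5 -117.7 140 -55
```

```text
time: 20.45
position: [0.6218, -0.1154, 0.1548]
tool_rot: [2.989, 0.957, 0.006]
ft_force: [-0.4, -0.2, -2.3]
grip_width: 0.736
grip_force: 40.0
t20.4 pos [ 621.8 -115.4  154.8] yaw -54.5 tilt [ 0.005 -0.002] F [-0.4 -0.2 -2.3] M [-0.02  0.02 -0.02] w64.1 gf40.0 j7 -0.93
ROW [-2.4  1.1 14.8] [ 0.2 -0.2  0.5]
time: 20.65
position: [0.6214, -0.1153, 0.1521]
tool_rot: [2.989, 0.958, 0.005]
ft_force: [-0.2, 0.5, -0.6]
grip_width: 0.733
grip_force: 40.0
t20.6 pos [ 621.4 -115.3  152.1] yaw -54.5 tilt [ 0.004 -0.001] F [-0.2  0.5 -0.6] M [-0.07 -0.06  0.01] w63.8 gf40.0 j7 -0.93
ROW [-2.2  1.4 12.1] [ 0.2 -0.1  0.5]
```

```bash

python3 -m jog '[[[-2.2,1.4,0,0.2,0,0,55],[-2.2,1.4,4,0.2,0,0,55],[-2.2,1.4,8,0.2,0,0,55],[-2.2,1.4,12,0.2,0,0,55],[-2.2,1.4,14,0.2,0,0,55],[-2.2,1.4,14,0.2,0,0,55]]]'
python3 n.py 620.5 -117.7 129.5 -55
```

```text
time: 21.25
position: [0.6204, -0.1179, 0.1378]
tool_rot: [-2.991, -0.958, -0.003]
ft_force: [-0.4, -1.2, -1.7]
grip_width: 0.734
grip_force: 40.0
t21.2 pos [ 620.4 -117.9  137.8] yaw -54.5 tilt [0.002 0.001] F [-0.4 -1.2 -1.7] M [-0.14 -0.   -0.06] w63.9 gf40.0 j7 -0.93
ROW [ 0.2 -0.1  8.3] [-0.  -0.1  0.5]
```

```bash

python3 -m jog '[[[0,0,2,0,0,0,55],[0,0,4,0,0,0,55],[0,0,6,0,0,0,55],[0,0,8,0,0,0,55],[0,0,8,0,0,0,55]]]'
python3 n.py
```

```text
time: 21.75
position: [0.6211, -0.1188, 0.1305]
tool_rot: [2.991, 0.957, 0.005]
ft_force: [1.6, -3.3, -0.5]
grip_width: 0.738
grip_force: 40.0
t21.8 pos [ 621.1 -118.8  130.5] yaw -54.5 tilt [ 0.003 -0.   ] F [ 1.6 -3.3 -0.5] M [-0.83 -0.31  0.  ] w64.2 gf40.0 j7 -0.93
```

The cap dropped into the entry gaps: its origin is near 120 mm with no vertical load. Turn clockwise.

```bash

python3 -m jog '[[[0,0,0.8,0,0,6,55],[0,0,1.2,0,0,12,55],[0,0,1.6,0,0,18,55],[0,0,2,0,0,24,55],[0,0,2.4,0,0,30,55]]]' 50
python3 n.py
python3 -m jog '[[[0,0,0.4,0,0,6,55],[0,0,0.8,0,0,12,55],[0,0,1.2,0,0,18,55],[0,0,1.6,0,0,24,55],[0,0,2,0,0,30,55],[0,0,2.3,0,0,35,55],[0,0,2.3,0,0,35,55]]]' 50
python3 n.py
```

```text
time: 22.25
position: [0.6213, -0.1177, 0.1282]
tool_rot: [-3.137, -0.145, -0.006]
ft_force: [0.5, -0.9, -0.1]
grip_width: 0.733
grip_force: 50.7
t22.2 pos [ 621.3 -117.7  128.2] yaw -84.7 tilt [0.003 0.001] F [ 0.5 -0.9 -0.1] M [-0.36 -0.24 -0.01] w63.7 gf50.7 j7 -1.44
time: 22.95
position: [0.6209, -0.1165, 0.1258]
tool_rot: [-3.036, 0.797, -0.003]
ft_force: [0.3, 0.7, 0.6]
grip_width: 0.731
grip_force: 50.7
t22.9 pos [ 620.9 -116.5  125.8] yaw -119.4 tilt [0.002 0.002] F [0.3 0.7 0.6] M [ 0.16 -0.01  0.06] w63.6 gf50.7 j7 -2.02
```

```bash

python3 -m jog '[[[0,0,0,0,0,0,78],[0,0,0,0,0,0,78],[0,0,0,0,0,0,78],[0,0,0,0,0,-8,78],[0,0,0,0,0,-16,78],[0,0,0,0,0,-24,78],[0,0,0,0,0,-32,78],[0,0,0,0,0,-40,78],[0,0,0,0,0,-48,78],[0,0,0,0,0,-56,78]]]'
python3 -m jog '[[[0,0,0,0,0,-7,78],[0,0,0,0,0,-12,78],[0,0,0,0,0,-12,78],[0,0,0,0,0,-12,55],[0,0,0,0,0,-12,55],[0,0,0,0,0,-12,55],[0,0,0,0,0,-12,55],[0,0,0,0,0,-12,55]]]' 50
python3 n.py 620.5 -117.7 125 -120
```

```text
time: 23.95
position: [0.6206, -0.1178, 0.1256]
tool_rot: [-3.055, -0.73, -0.004]
ft_force: [1.3, -0.2, -0.0]
grip_width: 0.895
grip_force: 0.0
time: 24.75
position: [0.6212, -0.1185, 0.126]
tool_rot: [2.965, 1.035, 0.005]
ft_force: [3.0, -1.9, -0.7]
grip_width: 0.729
grip_force: 50.0
t24.8 pos [ 621.2 -118.5  126. ] yaw -51.5 tilt [0.004 0.   ] F [ 3.  -1.9 -0.7] M [-0.61 -0.55 -0.02] w63.4 gf50.0 j7 -0.89
ROW [-0.1 -1.1  1. ] [ 0.  -0.2 68.5]
```

```bash

python3 -m jog '[[[0,0,0.4,0,0,7,55],[0,0,0.9,0,0,14,55],[0,0,1.4,0,0,21,55],[0,0,1.9,0,0,28,55],[0,0,2.4,0,0,35,55],[0,0,2.8,0,0,42,55]]]'
python3 n.py
python3 -m jog '[[[0,0,0.4,0,0,6,55],[0,0,0.8,0,0,12,55],[0,0,1.2,0,0,18,55],[0,0,1.6,0,0,24,55],[0,0,1.6,0,0,26,55],[0,0,1.6,0,0,26,55]]]'
python3 n.py
```

```text
time: 25.35
position: [0.6208, -0.1172, 0.1231]
tool_rot: [-3.138, 0.103, -0.004]
ft_force: [0.6, 0.2, 0.2]
grip_width: 0.732
grip_force: 50.0
t25.4 pos [ 620.8 -117.2  123.1] yaw -93.8 tilt [0.002 0.002] F [0.6 0.2 0.2] M [-0.16 -0.14  0.03] w63.6 gf50.0 j7 -1.59
time: 25.95
position: [0.6207, -0.1168, 0.1216]
tool_rot: [-3.036, 0.798, -0.002]
ft_force: [0.7, 0.6, 1.6]
grip_width: 0.734
grip_force: 50.0
t25.9 pos [ 620.7 -116.8  121.6] yaw -119.5 tilt [0.002 0.002] F [0.7 0.6 1.6] M [ 0.13  0.09 -0.03] w63.9 gf50.0 j7 -2.02
```

```bash

python3 -m jog '[[[0,0,0,0,0,0,78],[0,0,0,0,0,0,78],[0,0,0,0,0,0,78],[0,0,0,0,0,-8,78],[0,0,0,0,0,-16,78],[0,0,0,0,0,-24,78],[0,0,0,0,0,-32,78],[0,0,0,0,0,-40,78],[0,0,0,0,0,-48,78],[0,0,0,0,0,-48,78]]]'
python3 -m jog '[[[0,0,0,0,0,0,55],[0,0,0,0,0,0,55],[0,0,0,0,0,0,55],[0,0,0,0,0,0,55],[0,0,0,0,0,0,55]]]' 50
python3 n.py
python3 -m jog '[[[0,0,0.2,0,0,5,55],[0,0,0.4,0,0,10,55],[0,0,0.4,0,0,14,55],[0,0,0.4,0,0,18,55]]]'
python3 n.py
```

```text
time: 26.95
position: [0.6205, -0.1177, 0.1211]
tool_rot: [-3.099, -0.506, -0.003]
ft_force: [0.3, 0.0, 0.3]
grip_width: 0.896
grip_force: 0.0
time: 27.45
position: [0.6208, -0.118, 0.1213]
tool_rot: [-3.1, -0.505, -0.004]
ft_force: [0.7, -0.5, -1.1]
grip_width: 0.735
grip_force: 50.0
t27.4 pos [ 620.8 -118.   121.3] yaw -71.5 tilt [0.003 0.001] F [ 0.7 -0.5 -1.1] M [-0.2  -0.15 -0.07] w63.9 gf50.0 j7 -1.22
time: 27.85
position: [0.6207, -0.1176, 0.1213]
tool_rot: [-3.14, -0.009, -0.004]
ft_force: [-0.5, -1.4, 0.7]
grip_width: 0.736
grip_force: 50.0
t27.9 pos [ 620.7 -117.6  121.3] yaw -89.7 tilt [0.002 0.001] F [-0.5 -1.4  0.7] M [-0.05  0.12  0.04] w64.0 gf50.0 j7 -1.52
```

```bash

python3 -m jog '[[[0,0,0.3,0,0,4,55],[0,0,0.4,0,0,8,55],[0,0,0.4,0,0,12,55]]]'
python3 n.py
python3 -m jog '[[[0,0,0.2,0,0,4,55],[0,0,0.3,0,0,8,55],[0,0,0.3,0,0,12,55],[0,0,0.3,0,0,12,55]]]'
python3 n.py
```

```text
time: 28.15
position: [0.6212, -0.1177, 0.1213]
tool_rot: [-3.125, 0.316, -0.005]
ft_force: [-0.2, 0.7, 2.0]
grip_width: 0.735
grip_force: 50.0
t28.1 pos [ 621.2 -117.7  121.3] yaw -101.6 tilt [0.003 0.001] F [-0.2  0.7  2. ] M [-0.15 -0.02  0.81] w63.9 gf50.0 j7 -1.72
time: 28.55
position: [0.6215, -0.1173, 0.1212]
tool_rot: [-3.075, 0.638, -0.006]
ft_force: [0.6, 0.7, 4.1]
grip_width: 0.738
grip_force: 50.0
t28.6 pos [ 621.5 -117.3  121.2] yaw -113.4 tilt [0.004 0.001] F [0.6 0.7 4.1] M [-0.03 -0.04 -0.06] w64.2 gf50.0 j7 -1.92
```

```bash

python3 -m jog '[[[0,0,0,0,0,3,55],[0,0,0,0,0,6,55]]]'
python3 n.py
python3 -m jog '[[[0,0,0,0,0,0,80],[0,0,0,0,0,0,87],[0,0,0,0,0,0,87],[0,0,-20,0,0,0,87],[0,0,-60,0,0,0,87],[0,0,-90,0,0,0,87],[0,0,-90,0,0,0,87],[-100,0,-90,0,0,20,87],[-170,0,-90,0,0,40,87],[-170,0,-90,0,0,40,87]]]'
python3 - <<'E'
from h import *
b,W,c=grab('top')
u,v=map(int,proj((.6205,-.1175,.15),c));save(b,'cm_t.png',(u-22,v-22,u+22,v+22),9)
X,Y,Z=W[...,0],W[...,1],W[...,2]
m=(np.hypot(X-.6205,Y+.1175)<.022);print(m.sum(),np.percentile(Z[m],[10,50,90]),W[m].mean(0))
b,W,c=grab('scene');u,v=map(int,proj((.6205,-.1175,.15),c));save(b,'cm_s.png',(u-22,v-22,u+22,v+22),9)
X,Y,Z=W[...,0],W[...,1],W[...,2]
m=(np.hypot(X-.6205,Y+.1175)<.022);print(m.sum(),np.percentile(Z[m],[10,50,90]))
cv2.imwrite('pics/cm.png',np.hstack([cv2.imread('pics/cm_t.png'),cv2.imread('pics/cm_s.png')]))
E
python3 n.py 605.4 -253 180 -63
```

```text
time: 28.75
position: [0.6226, -0.1176, 0.1213]
tool_rot: [-3.04, 0.79, -0.01]
ft_force: [4.7, -2.9, -1.3]
grip_width: 0.742
grip_force: 50.0
t28.8 pos [ 622.6 -117.6  121.3] yaw -119.1 tilt [ 0.006 -0.001] F [ 4.7 -2.9 -1.3] M [-0.42 -1.15  2.57] w64.5 gf50.0 j7 -2.02
time: 29.75
position: [0.4876, -0.0432, 0.2084]
tool_rot: [-2.776, 1.466, 0.003]
ft_force: [0.3, 0.5, 0.8]
grip_width: 1.0
grip_force: 0.0
13 [0.14875618 0.15075486 0.15310401] [ 0.63817003 -0.11350662  0.15073295]
13 [0.14662738 0.15020637 0.15150841]
t29.9 pos [483.6 -40.5 208. ] yaw -145.2 tilt [-0.004  0.002] F [ 0.8 -0.2  0.3] M [ 0.11 -0.04 -0.  ] w87.0 gf0.0 j7 -2.50
ROW [244.2  21.3  27.1] [ -0.    0.3 -82.2]
```

View pics/cm.png

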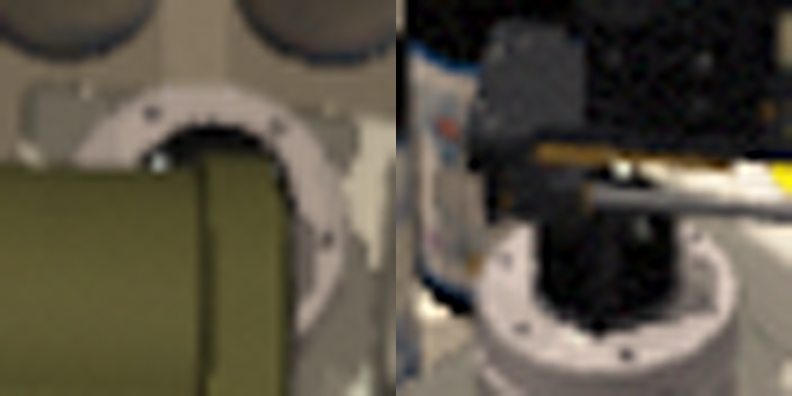

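The cap took 2.6 N·m at the end and its top reads 150.5 mm against 151.3 expected, so it is home and tight. In the picture the black cap sits low on the chamber, partly hidden by the arm. Now the stop.

```bash

python3 -m jog '[[[244,21,10,0,0,-82,87],[244,21,10,0,0,-82,87],[244,21,10,0,0,-82,87],[244,21,10,0,0,-82,87],[244,21,10,0,0,-82,87],[244,21,10,0,0,-82,87],[244,21,10,0,0,-82,87],[244,21,10,0,0,-82,87],[244,21,10,0,0,-82,87],[244,21,10,0,0,-82,87]]]'
python3 -m jog '[[[0,0,0,0,0,0,87],[0,0,0,0,0,0,87],[0,0,0,0,0,0,87]]]'
python3 n.py 605.4 -253 117 -63
python3 - <<'E'
from h import *
b,W,c=grab('scene');u,v=map(int,proj((.61,-.18,.15),c));save(b,'k1.png',(u-50,v-45,u+50,v+45),6)
X,Y,Z=W[...,0],W[...,1],W[...,2]
m=(np.hypot(X-.6205,Y+.1175)<.03)&(Z>.12)&(Z<.16);print(m.sum(),np.percentile(Z[m],[10,50,90]),W[m].mean(0))
E
```

```text
time: 30.85
position: [0.6113, -0.2567, 0.1986]
tool_rot: [-3.052, -0.734, -0.002]
ft_force: [0.6, 0.6, 0.1]
grip_width: 1.002
grip_force: 0.0
time: 31.15
position: [0.6116, -0.2566, 0.1996]
tool_rot: [-3.056, -0.724, -0.003]
ft_force: [0.2, 0.1, 0.2]
grip_width: 0.999
grip_force: 0.0
t31.1 pos [ 611.6 -256.6  199.6] yaw -63.3 tilt [0.002 0.001] F [0.2 0.1 0.2] M [-0.04 -0.06 -0.  ] w86.9 gf0.0 j7 -0.83
ROW [-4.1 -5.9 82.6] [-0.  -0.1 -0.3]
157 [0.12766327 0.1481603  0.15222189] [ 0.61541574 -0.11183524  0.14446686]
```

View pics/k1.png

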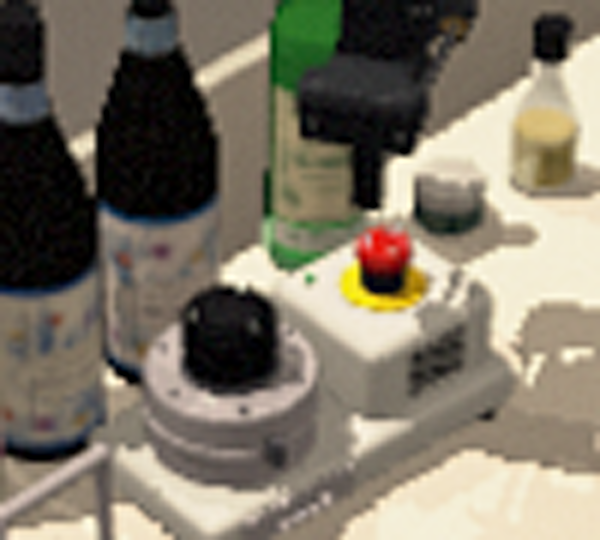

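The cap sits level on the chamber at (230,335), and the open gripper is above the latched red head at (385,255). Straddle it, grip, turn about 52° clockwise and release.

```bash

python3 -m jog '[[[-4,-6,30,0,0,0,87],[-4,-6,60,0,0,0,87],[-4,-6,78,0,0,0,87],[-4,-6,82,0,0,0,87],[-4,-6,82,0,0,0,87],[-4,-6,82,0,0,0,35],[-4,-6,82,0,0,0,35],[-4,-6,82,0,0,0,35],[-4,-6,82,0,0,0,35],[-4,-6,82,0,0,0,35]]]' 15
python3 -m jog '[[[0,0,0,0,0,0,35],[0,0,0,0,0,0,35],[0,0,0,0,0,0,35]]]'
python3 n.py
```

```text
time: 32.2
position: [0.6059, -0.2528, 0.1184]
tool_rot: [-3.056, -0.726, -0.005]
ft_force: [0.1, 0.0, -0.6]
grip_width: 0.632
grip_force: 0.0
time: 32.5
position: [0.6064, -0.2545, 0.1183]
tool_rot: [3.055, 0.725, 0.007]
ft_force: [2.6, -4.9, -2.2]
grip_width: 0.454
grip_force: 15.0
t32.5 pos [ 606.4 -254.5  118.3] yaw -63.3 tilt [ 0.005 -0.001] F [ 2.6 -4.9 -2.2] M [-0.86 -0.71  0.01] w39.5 gf15.0 j7 -0.84
```

```bash

python3 -m jog '[[[0,0,0,0,0,8,35],[0,0,0,0,0,16,35],[0,0,0,0,0,24,35],[0,0,0,0,0,32,35],[0,0,0,0,0,40,35],[0,0,0,0,0,47,35],[0,0,0,0,0,53,35],[0,0,0,0,0,53,35]]]'
python3 n.py
python3 -m jog '[[[0,0,0,0,0,53,0],[0,0,0,0,0,0,70],[0,0,0,0,0,0,87],[0,0,0,0,0,0,87],[0,0,-20,0,0,0,87],[0,0,-60,0,0,0,87],[0,0,-100,0,0,0,87],[-120,0,-110,0,0,0,87],[-180,0,-110,0,0,0,87]]]' >/dev/null & kill $!; true
```

```text
time: 33.3
position: [0.6066, -0.2527, 0.1216]
tool_rot: [-3.058, 0.716, -0.007]
ft_force: [-3.5, 0.9, 12.8]
grip_width: 0.451
grip_force: 15.0
t33.3 pos [ 606.6 -252.7  121.6] yaw -116.4 tilt [0.005 0.   ] F [-3.5  0.9 12.8] M [0.12 0.81 0.11] w39.2 gf15.0 j7 -1.72
```

That second command was a slip: it had a wrong first row, so I killed it. I'll check whether any of it ran.

```bash
sleep 1; python3 n.py
```

```text
t33.3 pos [ 606.6 -252.7  121.6] yaw -116.4 tilt [0.005 0.   ] F [-3.5  0.9 12.8] M [0.12 0.81 0.11] w39.2 gf15.0 j7 -1.72
```

Nothing of it ran. The 12.8 N upward force shows the head is already off its latch and pushing up. Release and retreat.

```bash

python3 -m jog '[[[0,0,0,0,0,0,70],[0,0,0,0,0,0,87],[0,0,0,0,0,0,87],[0,0,0,0,0,0,87],[0,0,-20,0,0,0,87],[0,0,-60,0,0,0,87],[0,0,-100,0,0,0,87],[0,0,-110,0,0,0,87],[0,0,-110,0,0,0,87]]]'
python3 n.py 450 -200 230 -60
```

```text
time: 34.2
position: [0.6066, -0.2532, 0.2303]
tool_rot: [-3.058, 0.713, -0.01]
ft_force: [-0.0, 0.1, -0.9]
grip_width: 0.992
grip_force: 0.0
t34.2 pos [ 606.6 -253.2  230.3] yaw -116.3 tilt [ 0.006 -0.   ] F [-0.   0.1 -0.9] M [ 0.08 -0.07  0.03] w86.3 gf0.0 j7 -1.71
ROW [-164.    21.5   -0.7] [  0.   -0.4 -56.3]
```

```bash

python3 -m jog '[[[-165,230,-20,0,0,0,87],[-165,230,-20,0,0,0,87],[-165,230,-20,0,0,0,87],[-165,230,-20,0,0,0,87],[-165,230,-20,0,0,0,87],[-165,230,-20,0,0,0,87],[-165,230,-20,0,0,0,87],[-165,230,-20,0,0,0,87]]]'
python3 n.py
python3 - <<'E'
from h import *
b,W,c=grab('scene');save(b,'f1.png',(90,60,400,380),1.8)
for cam in('top','scene'):
    b,W,c=grab(cam);hsv=cv2.cvtColor(b,cv2.COLOR_RGB2HSV);X,Y,Z=W[...,0],W[...,1],W[...,2]
    m=((hsv[...,0]<8)|(hsv[...,0]>172))&(hsv[...,1]>150)&(np.hypot(X-.605,Y+.254)<.03)
    print(cam,m.sum(),np.percentile(Z[m],[50,70,90,100]))
    m=(np.hypot(X-.6205,Y+.1175)<.024)&(Z>.12);print('cap',np.percentile(Z[m],[10,50,90]))
    for y in(.284,.1435):
        m=(abs(X-.598)<.04)&(abs(Y-y)<.034)&(Z>.08)&(Z<.16);print(W[m].mean(0),W[m].min(0),W[m].max(0))
E
```

```text
time: 35.0
position: [0.3547, -0.3858, 0.2456]
tool_rot: [-3.055, 0.716, -0.0]
ft_force: [1.3, 0.8, -0.6]
grip_width: 1.003
grip_force: 0.0
t35.0 pos [ 354.7 -385.8  245.6] yaw -116.4 tilt [0.001 0.004] F [ 1.3  0.8 -0.6] M [ 0.07 -0.01 -0.  ] w87.2 gf0.0 j7 -1.25
top 88 [0.14919846 0.15042141 0.15278268 0.15437584]
cap [0.14823149 0.1513451  0.15354999]
[0.59409142 0.2812391  0.12933473] [0.57224418 0.25055962 0.0819907 ] [0.62560523 0.31617152 0.14221613]
[0.59160442 0.13977443 0.12906567] [0.56904476 0.10952024 0.0841576 ] [0.62098206 0.17544207 0.14399519]
scene 53 [0.14611098 0.14850343 0.14976054 0.15147644]
cap [0.14594893 0.14963301 0.15203956]
[0.5873185  0.28411281 0.11906698] [0.56963383 0.25032514 0.08082997] [0.62663362 0.31793952 0.14138296]
[0.58517184 0.14242253 0.11837385] [0.56683134 0.1110391  0.0801005 ] [0.62603649 0.17727277 0.14243561]
```

View pics/f1.png

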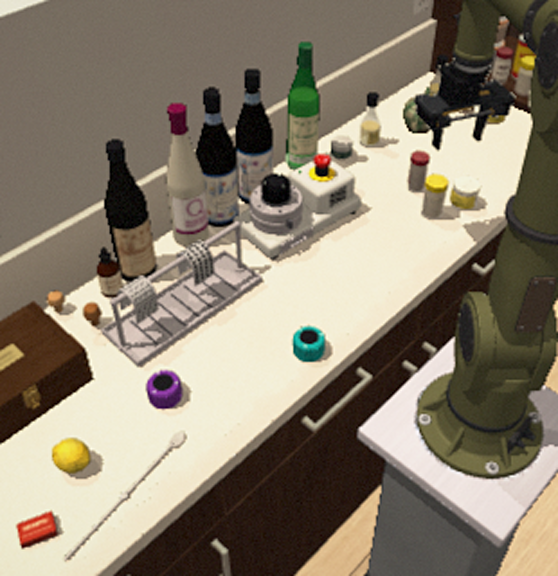

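The stop's top reads 150 mm, so it is out. The cap is home at (275,190), both screens hang at (145,295) and (200,260), and the lemon and jars are untouched. Handing in.

```bash
python3 -m jog '[[[0,0,0,0,0,0,87],[0,0,0,0,0,0,87],[0,0,0,0,0,0,87]]]' >/dev/null; python3 -c "from bench import ctrl; print(ctrl.close_job())"
```

```text
the job is handed in; nothing more can be done
None
```

The job is handed in at about 35 s of the 210 s: I latched the stop first, hung both screens that were out on the bar, screwed the cap fully home, then turned the stop so it sprang out again; the lemon and jars were left alone.

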